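# Box a finished chocolate plaque by its edges

### The arm

A 6-joint arm with a two-finger parallel gripper is mounted at the origin on the work surface. World frame = base frame: x ahead of the robot, y to its left, z up, the work surface at z = 0. Lengths are in mm, angles in rad, forces in N, time in s.
With the tool pointing down it reaches from about 350 to 775 mm from the base axis. Payload 7.3 kg.
Tool frame: the origin (TCP) lies at the centre of the arm's flange, where the gripper is bolted on; the fingertips stand 178 mm ahead of it and the grasp point (between the pads) lies 159 mm ahead of it; z points along the fingers, y is the line along which they close (so a half turn about z gives the same grasp; the last joint's range is limited). The gripper opens to 92 mm and grips with 3 to 60 N. Pads are 19 mm wide; open, the fingers measure 130 mm over their backs; the gripper's body (75 mm by 190 mm) begins 47 mm behind the grasp point.
Start: joints at [1.109, 0.342, 1.524, -0, 1.275, -0.146], TCP at [163.031, 499.048, 404.741] pointing down, gripper open.
Joint ranges: [-2.53, 2.53], [-0.77, 2.02], [0.04, 2.7], [-1, 4.14], [0.28, 2.66], [-3.11, 3.11]. Speed limits (rad/s): [2.57, 2.57, 3.14, 3.14, 3.14, 3.14].

### API

Orientations are given as [roll, pitch, yaw] about the fixed x, y, z axes, in that order (R = Rz(yaw) Ry(pitch) Rx(roll)).
In Python, from plant import * gives the robot as it stands. The module is installed in compiled form; this text tells all that it offers.
- The arm moves only by the shell command python3 -m inch 'ROWS'. ROWS is JSON, a list of rows, each a list of 5 numbers: the shift along the tool's x, y, z in m, then the turn about the tool's z in rad, then the opening, from 0 (shut) to 1 (fully open). In form: [[tx, ty, tz, spin, claw], ...]. A call has 1 to 8 rows; each row is the pose to reach, as a shift and turn from the pose commanded when the call began, along the tool's axes at that moment; what a row does not reach only later rows make up. A row lasts 1/12 s, in which the tool goes at most 41.7 mm and 7.16 degrees, less where a joint would pass 70% of its speed; a pose out of reach is approached as far as the arm can. A call with a gripper value outside its range is refused whole. The fingers move at their own pace and stop on an object; the grip force is fixed at half the most. Time passes only in rows, so rows that repeat a pose let the fingers close. It gives the time, the measured TCP pose, the force, the opening and the grip force at its end, in the units of the state.
- get_obs(): the state, without advancing time (a new reading comes with each control period).
- capture(name): name is "side" or "top"; returns a dict with "color" (420x560x3 uint8, red, green, blue), "intrinsics" (3x3 intrinsics, pixels), "distortion" ([k1, k2, p1, p2, k3] as OpenCV has them; the pictures are not rectified), "pose" (4x4, takes a point from camera to world coordinates). Camera axes: x right, y down, z forward; pixel columns grow to the right and rows downward; lengths in mm; the calibration is good to about 2 mm. A picture is of the moment at which its call begins. There is no depth.
- close_job(): hands the job in; it is judged then, once.
Trained networks look in a picture, given as the dict that the camera call returned (one of the last four; its "shot" number tells which), for a name from the list of things; names that differ only in an ending like _2 or _b are one class to them, and where a whole thing is asked for, a point or a joint stands for the part that bears it (a point fixed in the world has none). Each returns a list of dicts, best first, with "conf" (0 to 1); they miss things now and then, are a little off and sometimes report something else, mostly with a low value. They report only what shows in the picture. A call takes as long as a camera call. They do not tell look-alikes from the thing itself.
- look_for(picture, target): "rect" ([centre column, centre row, width, height] in pixels, round what is visible of it).
- trace(picture, target): "pixels" (420x560 bool, what is visible of it) and "rect" ([centre column, centre row, width, height] in pixels, round what is visible of it).
- tip_of(picture, target): "centre" ([column, row] in pixels: a listed point, or the origin of a listed thing).
The state is a dict: "time": time; "joint_positions": joint angles; "dq": joint speeds; "tau": joint torques, N m; "tool_pos": TCP position; "tcp_rot": TCP orientation; "contact_force": force on the tool from outside, world axes, zero at the start; "moment": the same for the moment, N m; "grip_width": finger opening in mm; "finger_force": force on a finger pad.
Only numpy, scipy, OpenCV 4.12 (cv2) and the standard library are available. Lean on these libraries where they do the work, as an engineer would, in place of code of your own. Each camera call takes 0.05 s, during which the arm holds its last target. There are 200 camera calls.

### The job

Lift the rectangular chocolate plaque off the free-spinning decorating turntable, holding it by its side edges, and slide it flat into the gift box through the open front until you feel it bear against the card spacer at the far end. Chocolate snaps: grip lightly, set it down and push it gently, and never touch its moulded top face. Leave the round medallion untouched on the turntable and everything else where it stands.

Things in the scene. Friction and masses are not known exactly. Their poses are not given: they have to be found in the camera images.
- plaque: Chocolate plaque: flat rectangular slab lying on the turntable's disc, 150 (its x) x 60 (its y) mm, 10 mm thick in all, about 0.1 kg, brittle: it snaps at 25 N. Its square side edges are plain over the lower 8 mm. Origin: centre of its underside, z up. Both ends alike: either may go first into the box. Only its 60 mm width fits between the fingers.
- plaque_face: The plaque's moulded glossy face with raised ornament, 146 x 56 x 2 mm, on top of the slab and fast to it, 2 mm in from every edge. Origin: centre of its underside, 8 mm above the plaque's origin. No finger may touch it.
- medallion: Round chocolate medallion, diameter 60, 10 mm thick, lying loose on the same disc, on the other side of its centre from the plaque. Origin: centre of its underside.
- turntable: Cake-decorating turntable: cast foot fast on the table (origin: centre of its underside), carrying a flat rimless aluminium disc, diameter 300 mm, 10 mm thick, top 80 mm above the table. The disc spins freely about the vertical axis through this origin at the lightest touch, with what lies on it.
- disc_centre (a point): Centre of the disc's top surface (80 mm above the table), on the spin axis.
- box: Gift box for one plaque, fast on the table: 3 mm card, inside 176 mm (its x) by 68 mm (its y), walls 30 mm high at both sides and the far end, open at the near (-x) end. Origin: on the table, on the centre line, 58 mm inside the mouth; x points from mouth to end wall. Floor top 3 mm above the table. Its lift-off lid lies elsewhere.
- box_mouth (a point): Middle of the open end of the box, at floor level (3 mm above the table), 58 mm from the box's origin. The front flap lies folded down before it, 30 mm long, level with the floor. Between plaque and side walls there are 4 mm each side: no room for fingers, so the plaque cannot be held once its sides are between the walls.
- box_end (a point): Middle of the inner face of the end wall, at floor level (3 mm above the table), 118 mm from the box's origin. A folded-card spacer, 18 mm high, stands glued across the floor in front of it and does not give: its face is 8 to 22 mm before this point, how far is not measured. The plaque is home when it is felt to bear on the spacer; its rear edge is then 4 to 18 mm inside the mouth.
- palette_knife: Offset palette knife lying flat along x between turntable and box: dark wooden handle, steel blade, 240 x 26 x 14 mm. Origin: under its middle. Bystander.
- measuring_cup: White ceramic cup with handle, diameter 84, height 85 mm. Origin: centre of its underside. Bystander.
- jam_jar: Glass jar with brass lid, diameter 72, height 100 mm. Origin: centre of its underside. Bystander.
- vanilla_bottle: Brown glass bottle with black cap, diameter 52, height 150 mm. Origin: centre of its underside. Bystander.
- kitchen_timer: White wind-up timer, 65 x 70 x 42 mm. Origin: centre of its underside. Bystander.
There are look-alikes about, which are no part of the job. Of the things that look like the plaque, the largest one is meant.

How it is judged (in metres and radians):
On the way, in this order (a step that is already met when the one before it is completed fails the run):
1. the plaque is held by the fingers, level, at least 20 mm clear above the turntable's disc (height (world z) of plaque above 0.1 m and contact force between the fingers and plaque above 0.5 N and angle between plaque's own z axis and vertical below 0.35 rad), for 0.2 s.
2. the plaque, flat in the box, is pushed up against the spacer until it bears on it (box feels 3 N or more) (x of plaque in the frame of box between 0.019 and 0.038 m and y of plaque in the frame of box between -0.008 and 0.008 m and z of plaque in the frame of box below 0.006 m and contact force between plaque and box above 3 N).
At the end, for the whole second after the job is handed in: The plaque lies flat on the box floor between the side walls, pushed up to the spacer (rear edge at least 2 mm inside the mouth), at rest and let go; the medallion lies flat on the disc, at rest (x of plaque in the frame of box between 0.019 and 0.038 m and y of plaque in the frame of box between -0.008 and 0.008 m and z of plaque in the frame of box below 0.006 m and angle between plaque's own z axis and vertical below 0.05 rad and angle between the x axis of plaque and the x axis of box, either way round below 0.09 rad and linear speed of plaque below 0.005 m/s and horizontal distance between medallion and disc_centre below 0.14 m and height (world z) of medallion above 0.078 m and angle between medallion's own z axis and vertical below 0.1 rad and linear speed of medallion below 0.03 m/s); the robot touches nothing.
It fails at once if the robot touches the plaque's moulded face (contact force between any of the fingers, the arm and plaque_face above 0.3 N).
It fails at once if the plaque is squeezed, pushed or knocked hard enough to snap (25 N a side) (contact force between the fingers and plaque above 50 N or contact force between plaque and box above 25 N or contact force between plaque and turntable above 25 N).
It fails at once if the plaque is dropped (falls free by more than about 10 mm) (linear speed of plaque above 0.45 m/s and contact force between the fingers and plaque below 0.1 N).
It fails at once if the robot touches the medallion, or it leaves the disc (contact force between any of the fingers, the arm and medallion above 0.3 N or not (horizontal distance between medallion and disc_centre below 0.14 m and height (world z) of medallion above 0.078 m)).
It fails at once if a bystander is shifted by more than 30 mm (distance of any of palette_knife, measuring_cup, jam_jar, vanilla_bottle, kitchen_timer from where it was at the start of the episode above 0.03 m).
It also fails if it takes over 61 s, if anything falls off the work surface, if the arm or the gripper's body presses on something with over 40 N, if the wrist force passes 120 N, or if a joint passes its speed limit or range.

## Working session

There is one attempt and no reset: what is moved stays moved. The work goes in short steps, Python scripts to look and compute and a shell command to move; the robot and the scene stay as the last step left them, time stands still between calls to the robot, and variables do not carry over. Pictures are saved under pics/ and viewed, at most 10 in all, crops included, and the job is handed in when it is done.

```bash
mkdir -p pics; cat > h.py <<'E'
from plant import *
import numpy as np, cv2
def save(p,n): cv2.imwrite('pics/'+n,cv2.cvtColor(p["color"],cv2.COLOR_RGB2BGR))
def ray(p,uv):
    q=cv2.undistortPoints(np.array(uv,float).reshape(-1,1,2),np.array(p["intrinsics"]),np.array(p["distortion"]))[:,0]
    T=np.array(p["pose"]); d=np.c_[q,np.ones(len(q))]@T[:3,:3].T
    return T[:3,3],d
def atz(p,uv,z):
    o,d=ray(p,uv); return o+d*((z-o[2])/d[:,2])[:,None]
def tri(p1,u1,p2,u2):
    o1,d1=ray(p1,u1);o2,d2=ray(p2,u2);A=0;b=0
    for o,d in((o1,d1[0]),(o2,d2[0])):
        d=d/np.linalg.norm(d);M=np.eye(3)-np.outer(d,d);A=A+M;b=b+M@o
    return np.linalg.solve(A,b)
E
python3 - <<'E'
from h import *
np.set_printoptions(precision=1,suppress=True)
P={n:capture(n) for n in("side","top")}
for n,p in P.items():
    save(p,n+'0.png'); print(n,p["pose"],p["intrinsics"][0])
for t in["plaque","medallion","turntable","disc_centre","box","box_mouth","box_end","palette_knife","measuring_cup","jam_jar","vanilla_bottle","kitchen_timer"]:
    for n,p in P.items():
        print(t,n,[(np.round(r["centre"],1),round(r["conf"],2)) for r in tip_of(p,t)][:4],[(np.round(r["rect"],0),round(r["conf"],2)) for r in look_for(p,t)][:4])
print(get_obs())
E
```

```text
side [[   1.    -0.1    0.1  384.5]
 [  -0.2   -0.7    0.7 -913.3]
 [  -0.    -0.7   -0.7 1058.2]
 [   0.     0.     0.     1. ]] [418.    0.  273.4]
top [[   0.    -1.     0.2  331.1]
 [  -1.    -0.     0.   -11.1]
 [  -0.    -0.2   -1.  1320.2]
 [   0.     0.     0.     1. ]] [407.3   0.  279.9]
plaque side [(array([212.8, 278.5]), 0.96), (array([208.5, 356.4]), 0.89), (array([291.3, 272.9]), 0.82)] [(array([287., 274.,  51.,  22.]), 0.96), (array([211., 358.,  42.,  32.]), 0.74), (array([216., 278.,  40.,  18.]), 0.6)]
plaque top [(array([402.9, 276.6]), 0.89), (array([351.5, 200.8]), 0.85), (array([331.2, 271.2]), 0.58)] [(array([403., 276.,  34.,  36.]), 0.95), (array([355., 200.,  35.,  47.]), 0.77), (array([329., 270.,  21.,  36.]), 0.75), (array([364., 193.,  95.,  95.]), 0.47)]
medallion side [(array([334.8, 290.2]), 0.57)] [(array([336., 286.,  21.,  15.]), 0.72)]
medallion top [(array([372.5, 163.2]), 0.55)] [(array([372., 163.,  23.,  16.]), 0.65)]
turntable side [(array([297.7, 297.2]), 0.62), (array([340.7, 225.8]), 0.46), (array([287.2, 274.5]), 0.22)] [(array([301., 2
[... 1688 characters left out ...]
.]), 0.96), (array([355., 201.,  30.,  53.]), 0.28)]
kitchen_timer side [(array([286.7, 371. ]), 0.94), (array([278.8, 232.3]), 0.69)] [(array([286., 370.,  37.,  38.]), 0.7), (array([300., 288., 105.,  92.]), 0.59)]
kitchen_timer top [(array([424.5, 219. ]), 0.6)] [(array([426., 218.,  34.,  26.]), 0.79)]
{'time': 2.5, 'joint_positions': array([ 1.1,  0.3,  1.5,  0. ,  1.3, -0.1]), 'dq': array([ 0., -0.,  0., -0.,  0., -0.]), 'tau': array([  0. , -43.1, -24.4,   0.1,   0. ,   0. ]), 'tool_pos': array([163. , 499.1, 404.8]), 'tcp_rot': array([3.1, 0. , 2.8]), 'contact_force': array([-0. ,  0.2,  0.4]), 'moment': array([-0.1, -0. , -0. ]), 'finger_force': 0.0, 'grip_width': 91.75953885763344}
```

```bash
python3 - <<'E'
import cv2,numpy as np
a=cv2.imread('pics/top0.png')[100:320,180:460];b=cv2.imread('pics/side0.png')[120:400,180:380]
cv2.imwrite('pics/top0c.png',cv2.resize(a,None,fx=2.7,fy=2.7,interpolation=cv2.INTER_CUBIC))
cv2.imwrite('pics/side0c.png',cv2.resize(b,None,fx=2.1,fy=2.1,interpolation=cv2.INTER_CUBIC))
E
```

```text
(no output)
```

View pics/top0c.png

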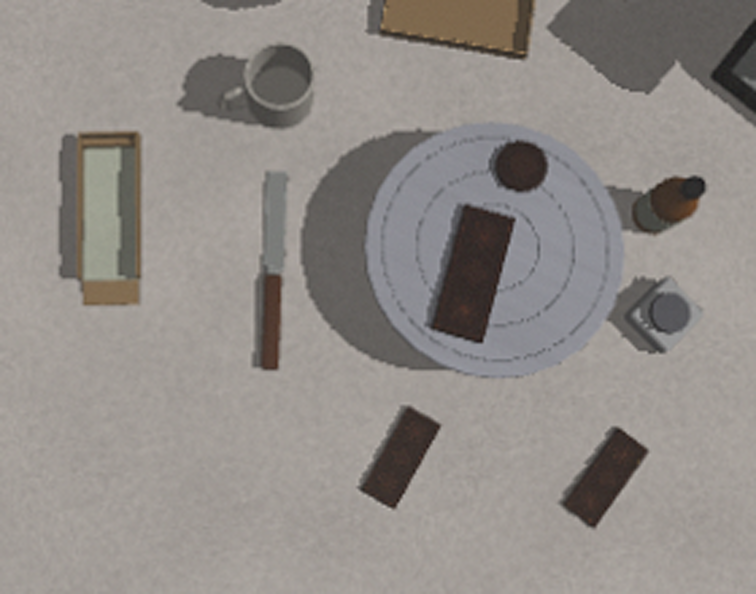

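View pics/side0c.png

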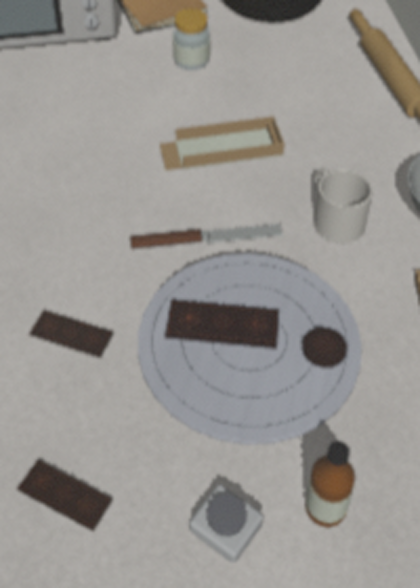

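In the top picture there are three plaque look-alikes: one on the disc (355,200), and two on the table at (329,270) and (403,276). The one on the disc is the largest and the only one on the turntable, so it is the plaque. Its copy in the side view is at (287,274). The box mouth with its folded flap is at top (220,208) and the end wall at (221,150). Next I'll measure them and crop the candidates.

```bash
python3 - <<'E'
from h import *
np.set_printoptions(precision=1,suppress=True)
P={n:capture(n) for n in("side","top")}
np.save('dummy.npy',0)
def near(L,uv): return min(L,key=lambda r:np.hypot(*(np.array(r["rect"][:2])-uv)))
def quad(p,m,z):
    c=max(cv2.findContours(m.astype(np.uint8),cv2.RETR_EXTERNAL,cv2.CHAIN_APPROX_NONE)[0],key=len)[:,0].astype(float)
    w=atz(p,c,z)[:,:2].astype(np.float32); return cv2.minAreaRect(w),w
def cen(m): v,u=np.nonzero(m); return [u.mean(),v.mean()]
tp=trace(P["top"],"plaque"); sp=trace(P["side"],"plaque")
for r in tp: print("top rect at 90/10",np.round(r["rect"]),quad(P["top"],r["pixels"],90)[0],quad(P["top"],r["pixels"],10)[0])
for r in sp: print("side rect at 90/10",np.round(r["rect"]),quad(P["side"],r["pixels"],90)[0],quad(P["side"],r["pixels"],10)[0])
a=near(tp,[355,200]);b=near(sp,[287,274])
print("plaque tri",tri(P["top"],cen(a["pixels"]),P["side"],cen(b["pixels"])))
for t,z in(("turntable",80),("medallion",90),("box",0),("palette_knife",7)):
    q=[trace(P[n],t) for n in("top","side")]
    for n,l in zip(("top","side"),q):
        if l: print(t,n,l[0]["conf"],np.round(l[0]["rect"]),quad(P[n],l[0]["pixels"],z)[0])
    if all(q): print(t,"tri",tri(P["top"],cen(q[0][0]["pixels"]),P["side"],cen(q[1][0]["pixels"])))
for t in("disc_centre","box_mouth","box_end","box","medallion"):
    q=[tip_of(P[n],t) for n in("top","side")]
    if all(q): print(t,"tip tri",tri(P["top"],q[0][0]["centre"],P["side"],q[1][0]["centre"]))
    for n,l in zip(("top","side"),q):
        if l: print(t,n,l[0]["conf"],atz(P[n],l[0]["centre"],{"disc_centre":80,"medallion":80,"box":0}.get(t,3)))
import pickle; pickle.dump({n:{k:v for k,v in p.items()} for n,p in P.items()},open('p.pkl','wb'))
f=lambda im,s:cv2.resize(im,s,interpolation=cv2.INTER_CUBIC)
c=P["top"]["color"]
im=np.hstack([f(c[165:310,310:430],(480,580)),f(c[145:220,205:240],(270,580))])
cv2.imwrite('pics/cand.png',im[:,:,::-1])
print(get_obs()["time"])
E
```

```text
top rect at 90/10 [355. 201.  33.  52.] ((529.73388671875, -228.12017822265625), (64.7603759765625, 152.67689514160156), 74.60694885253906) ((542.6506958007812, -242.2322235107422), (68.971923828125, 162.6058807373047), 74.60694885253906)
top rect at 90/10 [428. 176.  34.  22.] ((610.1267700195312, -457.3721618652344), (51.819366455078125, 96.56633758544922), 36.427547454833984) ((628.2716064453125, -486.3929748535156), (55.18934631347656, 102.84626770019531), 36.42747497558594)
top rect at 90/10 [404. 276.  34.  37.] ((300.3816833496094, -370.2708740234375), (44.67351150512695, 107.24818420410156), 53.61061096191406) ((298.383056640625, -393.6273498535156), (47.57876205444336, 114.2228012084961), 53.61061096191406)
top rect at 90/10 [328. 269.  26.  38.] ((320.7717590332031, -142.1318817138672), (45.409976959228516, 109.49269104003906), 60.309593200683594) ((320.0992126464844, -150.65188598632812), (48.36310958862305, 116.61328887939453), 60.309600830078125)
top rect at 90/10 [363. 194.  96.  94.] ((557.293212890625, -252.2107696533203), (290.8184814453125, 294.62225341796875), 0.20
[... 2482 characters left out ...]
8 [277. 235.  71.  10.] ((547.6954345703125, -4.143291473388672), (32.98728942871094, 239.7430877685547), 86.34391021728516)
palette_knife tri [547.2   2.1   1.1]
disc_centre tip tri [ 562.8 -256.5   76. ]
disc_centre top 0.56 [[ 564.9 -255.8   80. ]]
disc_centre side 0.95 [[ 559.2 -259.6   80. ]]
box_mouth tip tri [536.6 198.6  18.1]
box_mouth top 0.9 [[531.1 200.9   3. ]]
box_mouth side 0.79 [[546.7 216.    3. ]]
box_end top 0.65 [[710.2 210.9   3. ]]
box tip tri [ 510.2 -189.5  364.1]
box top 0.59 [[ 556.1 -256.1    0. ]]
box side 0.74 [[600.8 193.9   0. ]]
medallion tip tri [ 655.6 -286.2   73.4]
medallion top 0.67 [[ 653.1 -284.7   80. ]]
medallion side 0.72 [[ 654.4 -290.2   80. ]]
3.6
```

View pics/cand.png

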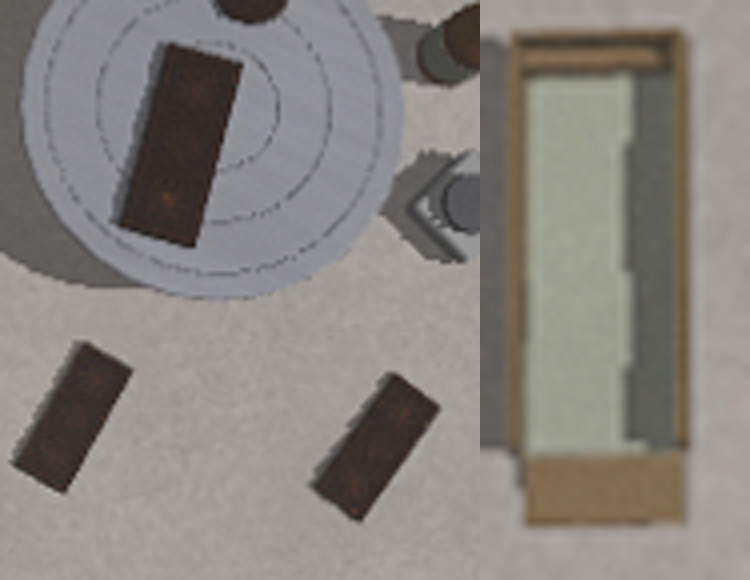

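The crop confirms it: the dark plaque on the disc measures about 150x60 mm, while the other two measure about 116x47 mm on the table. Next is a model fit of the box (flap, floor and walls) and of the plaque in the stored pictures.

```bash
cat > fit.py <<'E'
from h import *
from scipy.optimize import minimize
def proj(p,X):
    T=np.linalg.inv(np.array(p["pose"]));r=cv2.Rodrigues(T[:3,:3])[0]
    return cv2.projectPoints(np.array(X,float),r,T[:3,3],np.array(p["intrinsics"]),np.array(p["distortion"]))[0][:,0]
S=16
def prism(x0,x1,y0,y1,z0,z1): return [[x,y,z] for x in(x0,x1) for y in(y0,y1) for z in(z0,z1)]
def render(p,bodies,q):
    x,y,a=q;c,s=np.cos(a),np.sin(a);m=np.zeros((420*4,560*4),np.uint8)
    for b in bodies:
        b=np.array(b);w=np.c_[x+c*b[:,0]-s*b[:,1],y+s*b[:,0]+c*b[:,1],b[:,2]]
        h=cv2.convexHull(((proj(p,w)+.5)*4-.5).astype(np.float32))
        cv2.fillConvexPoly(m,np.round(h*S).astype(np.int32),1,shift=4)
    return cv2.resize(m.astype(np.float32),(560,420),interpolation=cv2.INTER_AREA)
def fit(views,bodies,q0):
    f=lambda v:sum(np.abs(render(p,bodies,[v[0],v[1],v[2]/100])-m).sum() for p,m in views)
    q=np.array([q0[0],q0[1],q0[2]*100])
    r=minimize(f,q,method="Nelder-Mead",options=dict(initial_simplex=[q,q+[6,0,0],q+[0,6,0],q+[0,0,6]],xatol=.05,fatol=.05))
    return np.r_[r.x[:2],r.x[2]/100],r.fun
plaque=lambda z:[prism(-75,75,-30,30,z,z+8),prism(-73,73,-28,28,z+8,z+10)]
def darkmask(p,uv,r):
    c=p["color"].astype(int);m=(c.sum(2)<230)&(c[...,0]>=c[...,2]);k=np.zeros(m.shape,np.uint8)
    cv2.circle(k,uv,r,1,-1);n,l,st,_=cv2.connectedComponentsWithStats((m&(k>0)).astype(np.uint8))
    return (l==1+np.argmax(st[1:,4])).astype(np.float32)
E
python3 - <<'E'
from fit import *
import pickle;P=pickle.load(open('p.pkl','rb'))
t,s=P["top"],P["side"]
mt,ms=darkmask(t,(355,200),32),darkmask(s,(287,274),30)
print("areas",mt.sum(),ms.sum())
for n,v in(("top",[(t,mt)]),("side",[(s,ms)]),("both",[(t,mt),(s,ms)])): print("plaque",n,fit(v,plaque(80),[531,-229,-.27]))
for i,o in((5,5),): pass
box=lambda h,w:[prism(-58,121,-37,37,0,h),prism(-88,-58,-w,w,0,3)]
def bm(p,uv,wh):
    c=p["color"].astype(int);m=((c[...,0]-c[...,2]>18)|(c[...,1]-c[...,0]>3))
    k=np.zeros(m.shape,bool);k[uv[1]-wh[1]:uv[1]+wh[1],uv[0]-wh[0]:uv[0]+wh[0]]=1
    m=cv2.morphologyEx((m&k).astype(np.uint8),cv2.MORPH_CLOSE,np.ones((3,3)))
    h=max(cv2.findContours(m,0,1)[0],key=cv2.contourArea);z=np.zeros(m.shape,np.uint8);cv2.drawContours(z,[h],-1,1,-1);return z.astype(np.float32)
bt,bs=bm(t,(220,180),(18,42)),bm(s,(285,189),(36,24));print(bt.sum(),bs.sum())
for h in(30,33):
  for w in(34,37):
    for n,v in(("top",[(t,bt)]),("side",[(s,bs)]),("both",[(t,bt),(s,bs)])): print("box",h,w,n,fit(v,box(h,w),[594,200,.035]))
f=lambda im,s:cv2.resize(im,s,interpolation=cv2.INTER_NEAREST)
q=fit([(t,bt),(s,bs)],box(30,34),[594,200,.035])[0]
vis=[]
for p,m,(u,v) in((t,bt,(220,180)),(s,bs,(285,189))):
    c=p["color"].copy();g=render(p,box(30,34),q)>.5;e=m.astype(np.uint8)-cv2.erode(m.astype(np.uint8),np.ones((3,3)));c[e>0]=[255,0,0];g=g.astype(np.uint8);c[(g-cv2.erode(g,np.ones((3,3))))>0]=[0,0,255]
    vis.append(f(c[v-40:v+40,u-40:u+40],(400,400)))
cv2.imwrite('pics/boxfit.png',np.hstack(vis)[:,:,::-1])
o=get_obs();print(o["tool_pos"],o["tcp_rot"],o["time"])
E
```

```text
areas 960.0 909.0
plaque top (array([ 5.29593654e+02, -2.27240574e+02, -2.82161552e-01]), np.float64(40.6875))
plaque side (array([ 5.31404601e+02, -2.25190078e+02, -2.78418999e-01]), np.float64(114.125))
plaque both (array([ 5.30251687e+02, -2.27338057e+02, -2.73750983e-01]), np.float64(161.125))
1530.0 1051.0
box 30 34 top (array([5.90866116e+02, 2.01188818e+02, 3.02232942e-02]), np.float64(30.25))
box 30 34 side (array([5.92634621e+02, 2.01803625e+02, 3.71524237e-02]), np.float64(56.3125))
box 30 34 both (array([5.91448271e+02, 2.01223267e+02, 3.05550875e-02]), np.float64(92.25))
box 30 37 top (array([5.90827203e+02, 2.01089950e+02, 3.28924486e-02]), np.float64(30.5625))
box 30 37 side (array([5.92665122e+02, 2.02020965e+02, 3.33774933e-02]), np.float64(63.875))
box 30 37 both (array([5.91453021e+02, 2.01118444e+02, 3.22082001e-02]), np.float64(100.25))
box 33 34 top (array([5.90525022e+02, 2.01164343e+02, 2.96144406e-02]), np.float64(32.0))
box 33 34 side (array([5.91871367e+02, 2.00461745e+02, 2.07540509e-02]), np.float64(86.6875))
box 33 34 both (array([5.90890771e+02, 2.00719961e+02, 3.59814506e-02]), np.float64(119.75))
box 33 37 top (array([5.90501608e+02, 2.01088529e+02, 2.61300099e-02]), np.float64(29.3125))
box 33 37 side (array([5.91694622e+02, 2.01351556e+02, 1.85856657e-02]), np.float64(94.3125))
box 33 37 both (array([5.91174053e+02, 2.00693980e+02, 3.46203068e-02]), np.float64(132.6875))
[163.04061562 499.04345999 404.74585884] [3.14148120e+00 6.64708666e-07 2.82576726e+00] 3.6
```

View pics/boxfit.png

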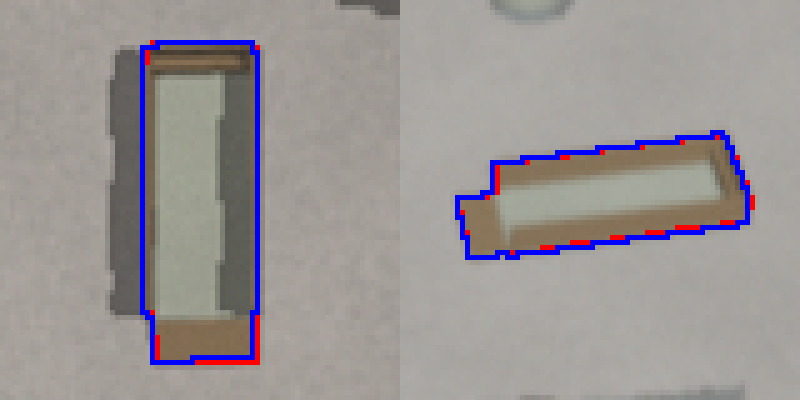

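The fit gives the box origin at (591.4, 201.2) with yaw 0.031, so the mouth is at (533.4, 199.4). The plaque is at (530, -227.5) with yaw -0.275. I'll start moving towards the plaque.

```bash
python3 -m inch '[[-0.028,-0.029,0,-0.041,1],[-0.056,-0.058,0,-0.041,1],[-0.084,-0.087,0,-0.041,1],[-0.112,-0.116,0,-0.041,1],[-0.14,-0.144,0,-0.041,1],[-0.168,-0.173,0,-0.041,1],[-0.196,-0.202,0,-0.041,1],[-0.224,-0.231,0,-0.041,1]]'
```

```text
time: 4.27
tool_pos: [304.4, 208.2, 405.0]
tcp_rot: [3.141, 0.001, 2.867]
contact_force: [1.3, 0.6, 0.3]
grip_width: 91.7
finger_force: 0.0
```

```bash
python3 -m inch '[[-0.0265,-0.03,0,0,1],[-0.053,-0.06,0,0,1],[-0.0795,-0.09,0,0,1],[-0.106,-0.12,0,0,1],[-0.1325,-0.15,0,0,1],[-0.159,-0.18,0,0,1],[-0.1855,-0.21,0,0,1],[-0.212,-0.24,0,0,1]]'; python3 -m inch '[[-0.0265,-0.03,0,0,1],[-0.053,-0.06,0.0,0,1],[-0.0795,-0.09,0.02,0,1],[-0.109,-0.12,0.05,0,1],[-0.109,-0.12,0.08,0,1],[-0.109,-0.12,0.105,0,1],[-0.109,-0.12,0.105,0,1]]'
```

```text
time: 4.93
tool_pos: [443.5, -80.8, 404.9]
tcp_rot: [3.141, 0.001, 2.866]
contact_force: [1.9, 0.2, -0.5]
grip_width: 92.1
finger_force: 0.0
time: 5.52
tool_pos: [514.2, -223.9, 294.0]
tcp_rot: [3.139, -0.01, 2.865]
contact_force: [-1.4, 0.6, -0.3]
grip_width: 91.5
finger_force: 0.0
```

```bash
python3 - <<'E'
from fit import *
o=get_obs();print(o["tool_pos"],o["tcp_rot"],o["time"],o["dq"])
t,s=capture("top"),capture("side")
f=lambda im,s:cv2.resize(im,s,interpolation=cv2.INTER_CUBIC)
cv2.imwrite('pics/pre.png',np.hstack([f(t["color"][140:250,300:410],(400,400)),f(s["color"][225:335,235:345],(400,400))])[:,:,::-1])
print(get_obs()["tool_pos"])
E
```

```text
[ 514.15482975 -223.8569779   293.97581024] [ 3.13855419 -0.01043848  2.86523343] 5.5167 [ 0.02193528 -0.08196668 -0.06412829  0.00157684  0.10189343  0.00298605]
[ 515.47301731 -223.63637305  299.61068662]
```

View pics/pre.png

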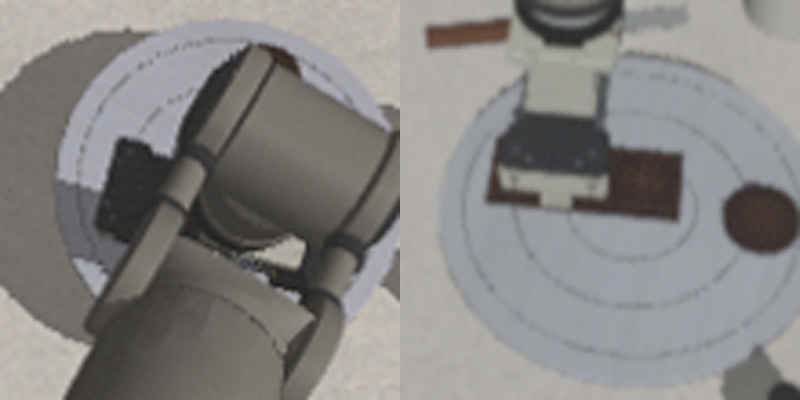

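The hand stands over the plaque, with the fingers straddling its width and the medallion well to the side. Next is a slow descent.

```bash
python3 -m inch '[[0,0,0.009,0,1],[0,0,0.018,0,1],[0,0,0.025,0,1],[0,0,0.030,0,1],[0,0,0.034,0,1],[0,0,0.036,0,1],[0,0,0.038,0,0.9],[0,0,0.038,0,0.8]]';  python3 -m inch '[[0,0,0,0,0.75],[0,0,0,0,0.72],[0,0,0,0,0.70],[0,0,0,0,0.69],[0,0,0,0,0.68],[0,0,0,0,0.67],[0,0,0,0,0.67],[0,0,0,0,0.67]]'
```

```text
time: 6.28
tool_pos: [515.5, -223.7, 261.5]
tcp_rot: [3.141, -0.0, 2.867]
contact_force: [0.2, 0.5, -0.3]
grip_width: 82.9
finger_force: 0.0
time: 6.95
tool_pos: [515.5, -223.7, 261.7]
tcp_rot: [3.141, 0.0, 2.867]
contact_force: [-0.2, -1.0, 1.1]
grip_width: 61.6
finger_force: 0.0
```

```bash
python3 -m inch '[[0,0,0,0,0.66],[0,0,0,0,0.655],[0,0,0,0,0.652],[0,0,0,0,0.652]]'; python3 -m inch '[[0,0,0,0,0.65],[0,0,0,0,0.648],[0,0,0,0,0.646],[0,0,0,0,0.646]]'
```

```text
time: 7.28
tool_pos: [515.5, -223.6, 261.7]
tcp_rot: [3.141, -0.0, 2.867]
contact_force: [-0.2, -0.1, -0.2]
grip_width: 60.2
finger_force: 3.4
time: 7.62
tool_pos: [515.5, -223.6, 261.7]
tcp_rot: [3.141, -0.0, 2.867]
contact_force: [-0.8, 0.3, -0.7]
grip_width: 59.4
finger_force: 19.2
```

```bash
python3 -m inch '[[0,0,0,0,0.649],[0,0,0,0,0.649],[0,0,-0.002,0,0.649],[0,0,-0.005,0,0.649],[0,0,-0.01,0,0.649],[0,0,-0.016,0,0.649],[0,0,-0.024,0,0.649],[0,0,-0.032,0,0.649]]'; python3 -m inch '[[0,0,-0.01,0,0.649],[0,0,-0.02,0,0.649],[0,0,-0.03,0,0.649],[0,0,-0.04,0,0.649],[0,0,-0.048,0,0.649],[0,0,-0.05,0,0.649],[0,0,-0.05,0,0.649],[0,0,-0.05,0,0.649]]'
```

```text
time: 8.28
tool_pos: [515.5, -223.7, 294.7]
tcp_rot: [-3.142, 0.0, 2.867]
contact_force: [1.0, 0.7, -1.6]
grip_width: 59.9
finger_force: 11.6
time: 8.95
tool_pos: [515.4, -223.6, 343.5]
tcp_rot: [3.141, -0.0, 2.867]
contact_force: [0.8, 0.7, -1.7]
grip_width: 59.5
finger_force: 11.6
```

```bash
python3 - <<'E'
from fit import *
s=capture("side");t=capture("top")
f=lambda im,s:cv2.resize(im,s,interpolation=cv2.INTER_CUBIC)
cv2.imwrite('pics/lift.png',np.hstack([f(t["color"][140:250,300:410],(400,400)),f(s["color"][200:310,235:345],(400,400))])[:,:,::-1])
o=get_obs();print(o["tool_pos"],o["finger_force"],o["time"])
E
```

```text
[ 515.35152273 -223.61255113  343.03445126] 11.606924682855606 9.05
```

View pics/lift.png

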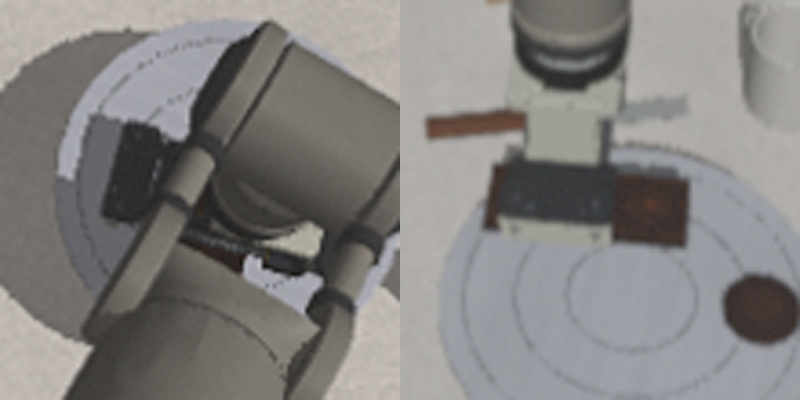

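The plaque hangs level between the fingers, above the disc. The medallion has not moved on the disc; it shows at the right of the side view. Next I carry the plaque to a point in front of the box mouth.

```bash
python3 -m inch '[[0.002,0.004,0,0,0.649],[0.006,0.012,0,0,0.649],[0.012,0.025,0,0,0.649],[0.021,0.042,0,0,0.649],[0.031,0.063,0,0,0.649],[0.042,0.086,0,0,0.649],[0.054,0.109,0,0,0.649],[0.066,0.134,0,0,0.649]]'; python3 -m inch '[[0.0115,0.0235,0,0,0.649],[0.023,0.047,0,0,0.649],[0.0345,0.0705,0,0,0.649],[0.046,0.094,0,0,0.649],[0.0575,0.1175,0,0,0.649],[0.069,0.141,0,0,0.649],[0.0805,0.1645,0,0,0.649],[0.092,0.188,0,0,0.649]]'; python3 -m inch '[[0.009,0.018,0,-0.02,0.649],[0.016,0.033,0,-0.06,0.649],[0.022,0.045,0,-0.11,0.649],[0.026,0.054,0,-0.17,0.649],[0.029,0.059,0,-0.23,0.649],[0.03,0.062,0,-0.275,0.649],[0.03,0.062,0,-0.3,0.649],[0.03,0.062,0,-0.306,0.649]]'
```

```text
time: 9.72
tool_pos: [487.4, -74.7, 343.6]
tcp_rot: [3.141, -0.0, 2.867]
contact_force: [0.4, 0.2, -1.5]
grip_width: 60.0
finger_force: 11.6
time: 10.38
tool_pos: [449.3, 131.2, 343.8]
tcp_rot: [3.141, -0.0, 2.867]
contact_force: [0.8, -0.4, -0.9]
grip_width: 59.8
finger_force: 11.6
time: 11.05
tool_pos: [437.9, 197.5, 343.7]
tcp_rot: [3.142, -0.0, -3.109]
contact_force: [0.3, 0.1, -0.4]
grip_width: 60.1
finger_force: 11.6
```

```bash
python3 -m inch '[[0,0,0.006,0,0.649],[0,0,0.02,0,0.649],[0,0,0.042,0,0.649],[0,0,0.067,0,0.649],[0,0,0.09,0,0.649],[0,0,0.108,0,0.649],[0,0,0.118,0,0.649],[0,0,0.122,0,0.649]]'; python3 - <<'E'
from fit import *
t,s=capture("top"),capture("side")
import pickle; pickle.dump({"top":t,"side":s},open('p2.pkl','wb'))
o=get_obs();print(o["tool_pos"],o["tcp_rot"],o["time"])
f=lambda im,s:cv2.resize(im,s,interpolation=cv2.INTER_CUBIC)
cv2.imwrite('pics/hover.png',np.hstack([f(t["color"][140:260,170:290],(400,400)),f(s["color"][140:240,215:315],(400,400))])[:,:,::-1])
E
```

```text
time: 11.72
tool_pos: [438.0, 196.5, 219.7]
tcp_rot: [-3.141, -0.004, -3.112]
contact_force: [-0.0, 0.1, -1.2]
grip_width: 59.8
finger_force: 11.6
[438.52559788 196.68169012 221.02190359] [-3.14126306e+00 -1.60740247e-03 -3.11141006e+00] 11.8167
```

View pics/hover.png

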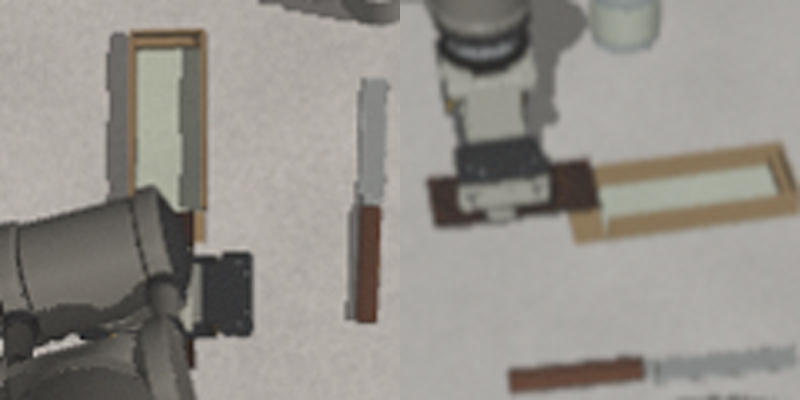

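The plaque is in front of the mouth, above the flap and roughly on the centre line. In the side view its front edge is at about (264,185). The arm hides most of the plaque in the top view, so I'll check alignment numerically from the front part in the side view.

```bash
python3 - <<'E'
from fit import *
import pickle;P=pickle.load(open('p2.pkl','rb'));t,s=P["top"],P["side"]
z=39.3;a=3.1726-np.pi;g=np.array([438.5,196.7]);pred=np.r_[g+15*np.array([np.cos(a),np.sin(a)]),a]
c=s["color"].astype(int);m=((c.sum(2)<230)&(c[...,0]>c[...,2]+5)).astype(np.float32)
roi=np.zeros(m.shape,np.float32);roi[170:200,256:272]=1
f=lambda v:np.abs((render(s,plaque(z),[v[0],v[1],a])-m)*roi).sum()
r=minimize(f,pred[:2],method="Nelder-Mead",options=dict(initial_simplex=[pred[:2],pred[:2]+[6,0],pred[:2]+[0,6]],xatol=.05,fatol=.02))
print("pred",pred,"err@pred",f(pred),"fit",r.x,r.fun,"area",(m*roi).sum())
q=proj(s,[[pred[0]+dx*np.cos(a)-dy*np.sin(a),pred[1]+dx*np.sin(a)+dy*np.cos(a),z+h] for dx,dy,h in((75,-30,8),(75,30,8),(75,-30,0))]);print(q)
ct=t["color"].astype(int);print(ct[204:214,222:236].sum(2))
q=proj(t,[[pred[0]+dx*np.cos(a)+30*np.sin(a),pred[1]+dx*np.sin(a)-30*np.cos(a),z+h] for dx in(75,40) for h in(0,8)]);print("top right edge pred",q)
bx=np.array([591.4,201.2]);b=.031
d=pred[:2]-bx;print("in box",d@[np.cos(b),np.sin(b)],d@[-np.sin(b),np.cos(b)])
d=r.x-bx;print("fit in box",d@[np.cos(b),np.sin(b)],d@[-np.sin(b),np.cos(b)])
E
```

```text
pred [4.53492790e+02 1.97165036e+02 3.10073464e-02] err@pred 22.125 fit [450.89012853 193.94366116] 13.875 area 89.0
[[264.54420328 189.54884396]
 [261.63028833 178.58313529]
 [264.57879899 191.19613654]]
[[139 134 134 151 141 134 290 363 351 406 494 532 526 523]
 [155 159 153 152 160 140 284 353 340 399 496 535 529 527]
 [167 159 150 150 155 133 286 353 340 392 496 539 536 533]
 [162 155 151 147 150 136 287 351 338 393 496 541 542 536]
 [168 163 156 152 153 138 280 352 342 392 501 538 538 528]
 [165 163 151 155 156 138 284 349 350 383 496 536 517 521]
 [168 171 166 151 154 131 287 346 340 383 488 531 527 526]
 [168 169 162 155 152 137 277 344 339 390 495 524 514 521]
 [174 174 159 151 154 131 329 411 409 416 496 530 516 528]
 [167 170 170 152 143 119 407 515 505 491 512 534 532 532]]
top right edge pred [[227.70381162 202.35873207]
 [227.36006421 201.9709417 ]
 [227.75003796 213.23784035]
 [227.40495153 212.91521338]]
in box -137.9660150916382 0.2414131354925968
fit in box -140.66727236189416 -2.897744056636093
```

The top-view edge agrees within 0.3 mm: measured 227.8 px against 227.7 px predicted. The box-frame y offset is about 0.2 mm. I'll lower to about 2 mm above the flap and slide in while watching the force.

```bash
python3 -m inch '[[0,0,0.006,0,0.649],[0,0,0.014,0,0.649],[0,0,0.021,0,0.649],[0,0,0.027,0,0.649],[0,0,0.031,0,0.649],[0,0,0.034,0,0.649],[0,0,0.034,0,0.649]]'; python3 -m inch '[[-0.003,0,0,0,0.649],[-0.006,0,0,0,0.649],[-0.009,0,0,0,0.649],[-0.012,0,0,0,0.649],[-0.015,0,0,0,0.649],[-0.018,0,0,0,0.649]]'
```

```text
time: 12.4
tool_pos: [438.6, 196.9, 187.1]
tcp_rot: [-3.141, -0.001, -3.11]
contact_force: [-0.3, 0.4, -0.7]
grip_width: 59.4
finger_force: 11.6
time: 12.9
tool_pos: [457.2, 197.5, 187.9]
tcp_rot: [3.141, 0.0, -3.11]
contact_force: [0.0, -0.8, -1.1]
grip_width: 59.5
finger_force: 11.6
```

```bash
python3 -m inch '[[-0.004,0,0,0,0.649],[-0.008,0,0,0,0.649],[-0.012,0,0,0,0.649],[-0.016,0,0,0,0.649],[-0.02,0,0,0,0.649],[-0.024,0,0,0,0.649],[-0.028,0,0,0,0.649],[-0.032,0,0,0,0.649]]';python3 -m inch '[[-0.004,0,0,0,0.649],[-0.008,0,0,0,0.649],[-0.012,0,0,0,0.649],[-0.016,0,0,0,0.649],[-0.02,0,0,0,0.649],[-0.024,0,0,0,0.649],[-0.027,0,0,0,0.649],[-0.027,0,0,0,0.649]]'
```

```text
time: 13.57
tool_pos: [489.1, 198.5, 187.7]
tcp_rot: [3.142, 0.0, -3.11]
contact_force: [-0.4, -0.6, -0.3]
grip_width: 59.9
finger_force: 11.6
time: 14.23
tool_pos: [516.3, 199.3, 187.7]
tcp_rot: [3.141, 0.001, -3.111]
contact_force: [0.4, 0.0, -0.8]
grip_width: 59.8
finger_force: 11.6
```

```bash
python3 -m inch '[[0,0,0.0007,0,0.649],[0,0,0.0014,0,0.649],[0,0,0.002,0,0.649],[0,0,0.002,0,0.649]]'; python3 -m inch '[[0,0,0.0005,0,0.649],[0,0,0.001,0,0.649],[0,0,0.001,0,0.649]]'
```

```text
time: 14.57
tool_pos: [515.5, 199.3, 185.6]
tcp_rot: [-3.142, -0.0, -3.11]
contact_force: [0.5, -0.2, -0.9]
grip_width: 59.7
finger_force: 11.6
time: 14.82
tool_pos: [515.6, 199.4, 184.7]
tcp_rot: [3.142, -0.0, -3.11]
contact_force: [0.8, -0.4, -0.7]
grip_width: 59.4
finger_force: 11.6
```

```bash
python3 -m inch '[[0,0,0.0003,0,0.649],[0,0,0.0005,0,0.649],[0,0,0.0005,0,0.649]]'; python3 -m inch '[[0,0,0.0003,0,0.649],[0,0,0.0005,0,0.649],[0,0,0.0005,0,0.649]]'
```

```text
time: 15.07
tool_pos: [515.7, 199.3, 184.6]
tcp_rot: [3.141, 0.0, -3.11]
contact_force: [-2.3, -0.6, 4.6]
grip_width: 59.6
finger_force: 11.7
time: 15.32
tool_pos: [515.7, 199.3, 184.6]
tcp_rot: [3.141, 0.0, -3.11]
contact_force: [-3.2, -0.1, 9.6]
grip_width: 59.7
finger_force: 11.7
```

It is bearing on the floor. I'll relieve the load, open slowly and rise.

```bash
python3 -m inch '[[0,0,-0.0006,0,0.649],[0,0,-0.0006,0,0.651],[0,0,-0.0006,0,0.654],[0,0,-0.0006,0,0.658],[0,0,-0.0006,0,0.67],[0,0,-0.0006,0,0.72],[0,0,-0.0006,0,0.78],[0,0,-0.0006,0,0.85]]'; python3 -m inch '[[0,0,-0.002,0,0.85],[0,0,-0.006,0,0.85],[0,0,-0.015,0,0.85],[0,0,-0.03,0,0.85],[0,0,-0.05,0,0.85],[0,0,-0.065,0,0.7],[0,0,-0.07,0,0.4],[0,0,-0.07,0,0.2]]'
```

```text
time: 15.98
tool_pos: [515.7, 199.3, 184.2]
tcp_rot: [3.142, -0.0, -3.11]
contact_force: [0.1, 0.2, -0.3]
grip_width: 74.3
finger_force: 0.0
time: 16.65
tool_pos: [516.1, 199.5, 256.3]
tcp_rot: [3.141, 0.004, -3.11]
contact_force: [-0.1, 0.5, -0.1]
grip_width: 62.6
finger_force: 0.0
```

```bash
python3 -m inch '[[0.01,0,0,0,0.1],[0.025,0,0,0,0],[0.045,0,0,0,0],[0.065,0,0,0,0],[0.08,0,0,0,0],[0.088,0,0,0,0],[0.09,0,0,0,0],[0.09,0,0,0,0]]'; python3 - <<'E'
from fit import *
t,s=capture("top"),capture("side")
o=get_obs();print(o["tool_pos"],o["tcp_rot"],o["time"],o["grip_width"])
m=darkmask(s,(255,190),30);print(m.sum(),fit([(s,m)],plaque(3),[530.7,200,.031]))
f=lambda im,s:cv2.resize(im,s,interpolation=cv2.INTER_CUBIC)
cv2.imwrite('pics/set.png',np.hstack([f(t["color"][140:260,170:290],(400,400)),f(s["color"][140:240,215:315],(400,400))])[:,:,::-1])
E
```

```text
time: 17.32
tool_pos: [425.8, 196.6, 254.2]
tcp_rot: [3.142, 0.0, -3.11]
contact_force: [-0.3, 1.0, -0.0]
grip_width: 9.5
finger_force: 0.0
[426.58091343 196.58398834 254.32200267] [ 3.14134499e+00  1.00968901e-03 -3.11050709e+00] 17.4167 2.6719857112865775
372.0 (array([5.32569815e+02, 2.02161922e+02, 4.26066502e-02]), np.float64(164.625))
```

View pics/set.png

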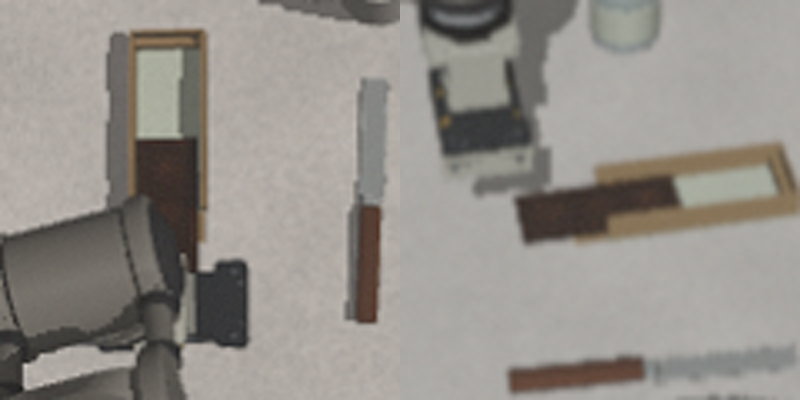

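The plaque lies flat and straight, its front half between the walls (front edge at top view v≈182), with the hand behind it. I'll go down behind the rear edge and push.

```bash
python3 -m inch '[[0,0,0.01,0,0],[0,0,0.025,0,0],[0,0,0.042,0,0],[0,0,0.055,0,0],[0,0,0.064,0,0],[0,0,0.069,0,0],[0,0,0.071,0,0],[0,0,0.071,0,0]]'; python3 -m inch '[[-0.002,0,0,0,0],[-0.005,0,0,0,0],[-0.008,0,0,0,0],[-0.011,0,0,0,0],[-0.013,0,0,0,0],[-0.015,0,0,0,0],[-0.017,0,0,0,0],[-0.019,0,0,0,0]]'
```

```text
time: 18.08
tool_pos: [426.0, 196.5, 183.2]
tcp_rot: [3.142, -0.0, -3.111]
contact_force: [0.4, -0.5, 0.6]
grip_width: 0.7
finger_force: 0.0
time: 18.75
tool_pos: [444.9, 197.1, 183.3]
tcp_rot: [3.142, 0.0, -3.11]
contact_force: [0.0, 0.2, 0.5]
grip_width: 0.2
finger_force: 0.0
```

```bash
python3 -m inch '[[-0.001,0,0,0,0],[-0.002,0,0,0,0],[-0.003,0,0,0,0],[-0.005,0,0,0,0],[-0.007,0,0,0,0],[-0.009,0,0,0,0],[-0.011,0,0,0,0],[-0.013,0,0,0,0]]'; python3 -m inch '[[-0.002,0,0,0,0],[-0.004,0,0,0,0],[-0.006,0,0,0,0],[-0.008,0,0,0,0],[-0.01,0,0,0,0],[-0.012,0,0,0,0],[-0.014,0,0,0,0],[-0.016,0,0,0,0]]'
```

```text
time: 19.42
tool_pos: [458.0, 197.5, 183.3]
tcp_rot: [3.142, 0.0, -3.11]
contact_force: [-0.2, 0.8, 0.1]
grip_width: 0.2
finger_force: 0.5
time: 20.08
tool_pos: [473.9, 198.0, 183.3]
tcp_rot: [3.142, 0.0, -3.11]
contact_force: [-1.2, -0.5, 0.8]
grip_width: 0.6
finger_force: 0.5
```

```bash
python3 -m inch '[[-0.002,0,0,0,0],[-0.005,0,0,0,0],[-0.008,0,0,0,0],[-0.011,0,0,0,0],[-0.014,0,0,0,0],[-0.017,0,0,0,0],[-0.02,0,0,0,0],[-0.022,0,0,0,0]]'; python3 -m inch '[[-0.002,0,0,0,0],[-0.005,0,0,0,0],[-0.008,0,0,0,0],[-0.011,0,0,0,0],[-0.014,0,0,0,0],[-0.016,0,0,0,0],[-0.018,0,0,0,0],[-0.019,0,0,0,0]]'
```

```text
time: 20.75
tool_pos: [496.1, 198.7, 183.3]
tcp_rot: [3.141, 0.0, -3.11]
contact_force: [-0.5, -0.6, 0.4]
grip_width: 0.5
finger_force: 0.3
time: 21.42
tool_pos: [515.0, 199.3, 183.3]
tcp_rot: [3.141, 0.0, -3.11]
contact_force: [-0.5, 0.9, 0.7]
grip_width: 0.5
finger_force: 0.4
```

```bash
for i in 1; do :; done; python3 -m inch '[[-0.0008,0,0,0,0],[-0.0016,0,0,0,0],[-0.0024,0,0,0,0],[-0.0032,0,0,0,0],[-0.004,0,0,0,0],[-0.0048,0,0,0,0],[-0.0056,0,0,0,0],[-0.006,0,0,0,0]]'; python3 -m inch '[[-0.0005,0,0,0,0],[-0.001,0,0,0,0],[-0.0015,0,0,0,0],[-0.002,0,0,0,0]]'
```

```text
time: 22.08
tool_pos: [520.8, 199.5, 183.3]
tcp_rot: [3.142, 0.0, -3.11]
contact_force: [-0.3, 0.5, -0.8]
grip_width: 0.3
finger_force: 0.3
time: 22.42
tool_pos: [522.7, 199.5, 183.3]
tcp_rot: [3.142, -0.0, -3.11]
contact_force: [0.2, -0.7, 0.8]
grip_width: 0.1
finger_force: 0.4
```

```bash
python3 -m inch '[[-0.0005,0,0,0,0],[-0.001,0,0,0,0],[-0.0015,0,0,0,0],[-0.002,0,0,0,0]]'; python3 -m inch '[[-0.0004,0,0,0,0],[-0.0008,0,0,0,0],[-0.0012,0,0,0,0]]'
```

```text
time: 22.75
tool_pos: [524.7, 199.6, 183.3]
tcp_rot: [3.142, 0.0, -3.11]
contact_force: [-0.5, 1.0, 0.2]
grip_width: 0.4
finger_force: 0.4
time: 23.0
tool_pos: [525.9, 199.6, 183.3]
tcp_rot: [3.142, -0.0, -3.11]
contact_force: [-0.5, -0.9, 0.3]
grip_width: 0.2
finger_force: 0.4
```

```bash
python3 -m inch '[[-0.0004,0,0,0,0],[-0.0008,0,0,0,0],[-0.0012,0,0,0,0]]'
```

```text
time: 23.25
tool_pos: [527.1, 199.7, 183.3]
tcp_rot: [3.142, 0.0, -3.11]
contact_force: [-0.4, 0.0, 0.7]
grip_width: 0.4
finger_force: 0.4
```

```bash
python3 -m inch '[[-0.0004,0,0,0,0],[-0.0008,0,0,0,0],[-0.0012,0,0,0,0]]'
```

```text
time: 23.5
tool_pos: [528.3, 199.7, 183.4]
tcp_rot: [3.141, 0.0, -3.11]
contact_force: [-1.3, -0.4, 0.7]
grip_width: 0.4
finger_force: 0.4
```

```bash
python3 -m inch '[[-0.0004,0,0,0,0],[-0.0008,0,0,0,0],[-0.0012,0,0,0,0],[-0.0015,0,0,0,0]]'
```

```text
time: 23.83
tool_pos: [529.9, 199.8, 183.3]
tcp_rot: [3.142, 0.0, -3.11]
contact_force: [-0.6, 0.0, 1.0]
grip_width: 0.3
finger_force: 0.4
```

```bash
python3 -m inch '[[-0.0004,0,0,0,0],[-0.0008,0,0,0,0]]'
```

```text
time: 24.0
tool_pos: [530.6, 199.8, 183.3]
tcp_rot: [3.142, 0.0, -3.11]
contact_force: [-0.7, -0.6, -0.3]
grip_width: 0.4
finger_force: 0.4
```

```bash
python3 -m inch '[[-0.0004,0,0,0,0],[-0.0008,0,0,0,0],[-0.0012,0,0,0,0],[-0.0015,0,0,0,0]]'
```

```text
time: 24.33
tool_pos: [532.1, 199.8, 183.3]
tcp_rot: [3.142, 0.0, -3.11]
contact_force: [-0.1, 0.5, -0.7]
grip_width: 0.1
finger_force: 0.4
```

```bash
python3 -m inch '[[-0.0004,0,0,0,0],[-0.0008,0,0,0,0],[-0.0012,0,0,0,0]]'
```

```text
time: 24.58
tool_pos: [533.3, 199.9, 183.3]
tcp_rot: [3.142, 0.0, -3.11]
contact_force: [-0.4, 1.1, -0.0]
grip_width: 0.6
finger_force: 0.4
```

```bash
python3 -m inch '[[-0.0004,0,0,0,0],[-0.0008,0,0,0,0],[-0.0012,0,0,0,0],[-0.0015,0,0,0,0]]'
```

```text
time: 24.92
tool_pos: [534.9, 199.9, 183.3]
tcp_rot: [3.141, 0.0, -3.11]
contact_force: [-1.7, 0.5, 0.7]
grip_width: 0.6
finger_force: 0.4
```

```bash
python3 -m inch '[[-0.0004,0,0,0,0],[-0.0008,0,0,0,0]]'
```

```text
time: 25.08
tool_pos: [535.6, 200.0, 183.3]
tcp_rot: [3.142, 0.0, -3.11]
contact_force: [-1.0, -0.0, -0.6]
grip_width: 0.4
finger_force: 0.4
```

```bash
python3 -m inch '[[-0.0004,0,0,0,0],[-0.0008,0,0,0,0],[-0.0012,0,0,0,0]]'
```

```text
time: 25.33
tool_pos: [536.8, 200.0, 183.3]
tcp_rot: [3.142, 0.0, -3.11]
contact_force: [-0.7, -0.1, -0.2]
grip_width: 0.1
finger_force: 0.4
```

```bash
python3 -m inch '[[-0.0004,0,0,0,0],[-0.0008,0,0,0,0]]'
```

```text
time: 25.5
tool_pos: [537.4, 200.0, 183.3]
tcp_rot: [3.142, -0.001, -3.11]
contact_force: [-2.6, -0.5, 2.8]
grip_width: 0.5
finger_force: 1.6
```

```bash
python3 -m inch '[[-0.0003,0,0,0,0],[-0.0003,0,0,0,0]]'
```

```text
time: 25.67
tool_pos: [537.5, 200.0, 183.3]
tcp_rot: [-3.142, -0.001, -3.11]
contact_force: [-4.3, -0.0, 2.9]
grip_width: 0.4
finger_force: 2.0
```

```bash
python3 -m inch '[[-0.0003,0,0,0,0],[-0.0006,0,0,0,0],[-0.0006,0,0,0,0]]'
```

```text
time: 25.92
tool_pos: [537.8, 200.1, 183.2]
tcp_rot: [-3.141, -0.002, -3.11]
contact_force: [-6.3, 0.6, 5.7]
grip_width: 0.7
finger_force: 3.2
```

```bash
python3 -m inch '[[-0.0003,0,0,0,0],[-0.0004,0,0,0,0],[-0.0004,0,0,0,0]]'; python3 -m inch '[[0.001,0,0,0,0],[0.003,0,0,0,0],[0.007,0,0,0,0],[0.013,0,0,0,0],[0.022,0,0,0,0],[0.03,0,-0.005,0,0],[0.034,0,-0.015,0,0],[0.035,0,-0.03,0,0]]'; python3 -m inch '[[0.02,0,-0.02,0,0],[0.045,0,-0.04,0,0],[0.07,0,-0.06,0,0],[0.095,0,-0.08,0,0],[0.11,0,-0.095,0,0],[0.118,0,-0.1,0,0],[0.12,0,-0.1,0,0],[0.12,0,-0.1,0,0]]'; python3 - <<'E'
from fit import *
t,s=capture("top"),capture("side")
m=darkmask(s,(280,190),30);q,e=fit([(s,m)],plaque(3),[622,202,.031]);b=.031;d=q[:2]-[591.4,201.2]
print(m.sum(),q,e,"in box",d@[np.cos(b),np.sin(b)],d@[-np.sin(b),np.cos(b)],get_obs()["time"],get_obs()["tool_pos"])
f=lambda im,s:cv2.resize(im,s,interpolation=cv2.INTER_CUBIC)
cv2.imwrite('pics/end.png',np.hstack([f(t["color"][135:235,180:420],(480,200)),f(s["color"][140:340,235:375],(280,400))[:200],]) [:,:,::-1] if 0 else np.hstack([f(t["color"][135:255,180:420],(480,240)),f(s["color"][160:220,240:320],(320,240))])[:,:,::-1])
E
```

```text
time: 26.17
tool_pos: [537.9, 200.1, 183.2]
tcp_rot: [-3.141, -0.003, -3.11]
contact_force: [-7.2, -0.9, 6.5]
grip_width: 0.7
finger_force: 3.7
time: 26.83
tool_pos: [502.7, 198.9, 213.3]
tcp_rot: [-3.141, -0.003, -3.11]
contact_force: [0.3, 1.1, 0.7]
grip_width: 0.5
finger_force: 0.0
time: 27.5
tool_pos: [384.0, 195.2, 313.7]
tcp_rot: [3.141, 0.002, -3.11]
contact_force: [0.5, 0.2, -0.9]
grip_width: 0.2
finger_force: 0.0
309.0 [6.26601368e+02 2.26223919e+02 2.63516708e-02] 204.6875 in box 35.96007209232009 23.92082811488378 27.6 [384.59279622 195.19323489 312.78474236]
```

View pics/end.png

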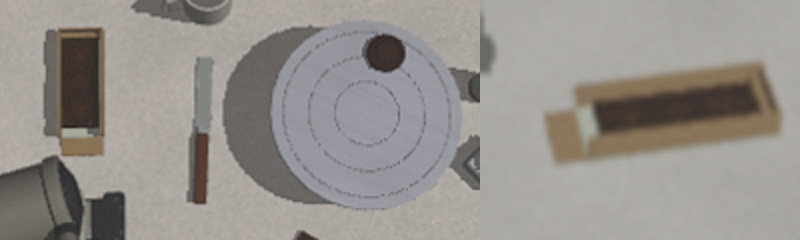

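The plaque lies straight in the box, up against the spacer at the far end. Its rear edge is a little inside the mouth (top view about (215,199)), and the medallion is on the disc. The numeric fit is spoilt because the box wall hides part of the plaque. The felt contact, with the TCP at 537.9, puts the plaque at box x of about 31 mm.

```bash
python3 -c "
from plant import *
print(close_job())"
```

```text
the job is handed in; nothing more can be done
None
```

I handed the job in with the plaque flat in the box: it bore on the spacer at about 7 N of felt push, the fingers are clear of it, and the medallion is still on the turntable; no verdict came back.

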